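Refit the cut glass knob on the shelf-light dimmer and hold it pressed

TASK

The cut glass knob has come off the shelf-light dimmer. Pick it up, turn it so that its flat side matches the flat of the dimmer's D-shaped shaft, push it fully home on the shaft, and keep pressing so that the sprung shaft stays pushed well down: finish like that, with the gripper still holding the knob pressed. Leave the collector's pieces as they are.

Things in the scene. Friction and masses are not known exactly. Their poses are not given: they have to be found in the camera images.
- knob: loose push-on knob, about 70 g, 38 mm tall, standing upright, bore down. Pale cut glass head: eight-sided prism, 30 mm across flats, 8 to 38 mm above the underside, face normals at 0, 45, 90.. degrees from knob x (grip any facing pair). Below it a brass skirt 8 mm thick, eight-sided, 42 mm across flats, one side cut back (the flat side, +x). Origin: centre of underside, on the axis; z up
- knob_flat (a point): on the knob: middle of the lower edge of the skirt's flat side, a straight edge 29 mm long, flush with the glass, 15 mm from the axis along knob +x. The bore, open below, has its flat on this same side: D-shaped, 18 mm deep, round wall 8.2 mm and flat wall 3.2 mm from the axis
- dimmer: shelf-light dimmer, fixed to the shelf: mahogany block 30 mm high with a thin brass top, eight-sided, 90 mm across flats, with one side cut back to 33 mm from the centre; this flat side, on its +x, looks the same way as the flat of the shaft. Origin: centre of the underside, on the shaft's axis; z up
- shaft_seat (a point): on the upright steel shaft's axis, at the top of its round collar (24 mm wide), where the fitted knob's underside rests; 38 mm above the shelf when up; moves with the shaft. The D-shaft rises 16 mm above it: 7 mm radius, flat 2 mm from the axis on +x, tip chamfered 1 mm. x to the flat, z up. The knob fits one way only, knob x along this x within about 10 degrees, with 1.2 mm play
- shaft (a joint): how far shaft and collar are pushed down (m): 0 up, 0.005 at the stop, where the collar still stands 3 mm above the dimmer's top. It does not turn. A spring returns it: it starts to move at about 3 N and reaches the stop at about 8 N
- thimble_porcelain: loose lavender porcelain thimble, 26 mm tall and 26 mm wide, mouth down, to be left alone. Origin: centre of the underside
- thimble_brass: loose gilt brass thimble, same size, to be left alone. Origin: centre of the underside
- egg: loose black onyx egg fast in a small brass foot, 62 mm tall, 40 mm wide, to be left alone. Origin: centre of the underside
- bird: loose frosted crystal bird figure on a round foot, 58 mm tall, 90 mm long, to be left alone. Origin: centre of the underside

How it is judged (in metres and radians):
On the way, in this order (a step that is already met when the one before it is completed fails the run):
1. the knob is lifted clear of the shelf, upright in the gripper (height (world z) of knob above 0.03 m and contact force between the fingers and knob above 0.5 N and horizontal distance between knob and shaft_seat above 0.03 m), for 0.1 s.
2. the knob is home on the shaft, flat to flat (z of knob in the frame of shaft_seat between -0.0025 and 0.0025 m and horizontal distance between knob and shaft_seat below 0.003 m and angle between the x axis of knob and the x axis of shaft_seat, either way round below 0.4 rad and angle between the z axis of knob and the z axis of shaft_seat, either way round below 0.12 rad and x of knob_flat in the frame of shaft_seat above 0.008 m), for 0.1 s.
At the end, for the whole second after the job is handed in: Knob on the shaft: underside on the collar within 2.5 mm, axis within 3 mm and 0.12 rad of the shaft's, flat on the shaft's flat side within 0.4 rad; shaft held down by more than 3 of its 5 mm, at rest, the fingers on the knob with more than 1 N (all of step 2 and value of joint shaft above 0.003 m and contact force between the fingers and knob above 1 N and linear speed of knob below 0.01 m/s); the arm keeps its last pose, push and grip.
It fails at once if the thimble porcelain is moved more than 20 mm or tipped (distance of thimble_porcelain from where it was at the start of the episode above 0.02 m or angle between thimble_porcelain's own z axis and vertical above 0.4 rad).
It fails at once if the thimble brass is moved more than 20 mm or tipped (distance of thimble_brass from where it was at the start of the episode above 0.02 m or angle between thimble_brass's own z axis and vertical above 0.4 rad).
It fails at once if the egg is moved more than 20 mm or tipped (distance of egg from where it was at the start of the episode above 0.02 m or angle between egg's own z axis and vertical above 0.4 rad).
It fails at once if the bird is moved more than 20 mm or tipped (distance of bird from where it was at the start of the episode above 0.02 m or angle between bird's own z axis and vertical above 0.4 rad).
It also fails if it takes over 42 s, if anything falls off the work surface, if the arm or the gripper's body presses on something with over 40 N, if the wrist force passes 120 N, or if a joint passes its speed limit or range.

ROBOT

A 6-joint arm with a two-finger parallel gripper is mounted at the origin on the work surface. World frame = base frame: x ahead of the robot, y to its left, z up, the work surface at z = 0. Lengths are in mm, angles in rad, forces in N, time in s.
With the tool pointing down it reaches from about 275 to 1000 mm from the base axis. Payload 8.4 kg.
Tool frame: the origin (TCP) lies between the finger pads; the fingertips stand 22 mm ahead of it and the grasp point (between the pads) lies 3 mm ahead of it (r.nose_length is the z of the fingertips in the tool frame, in mm); z points along the fingers, y is the line along which they close (so a half turn about z gives the same grasp; the last joint's range is limited). The gripper opens to 85 mm and grips with 20 to 120 N. Pads are 22 mm wide; open, the fingers measure 114 mm over their backs; the gripper's body (76 mm by 85 mm) begins 54 mm behind the grasp point. The pads swing forward as they close: fully open they stand 13 mm farther back than shut.
Start: joints at [1.256, 0.353, 1.633, -0, 1.155, -0.002], TCP at [192.326, 594.675, 253.281] pointing down, gripper open.
Joint ranges: [-2.63, 2.63], [-0.92, 2.1], [0.06, 2.66], [-1.3, 4.44], [0, 2.69], [-3.02, 3.02]. Speed limits (rad/s): [2.22, 2.22, 2.79, 3.14, 3.14, 3.14].

INTERFACE

Orientations are given as [roll, pitch, yaw] about the fixed x, y, z axes, in that order (R = Rz(yaw) Ry(pitch) Rx(roll)).
In Python, from rig import r, eyes gives the robot as it stands (r), with the cameras (eyes).
- The arm moves only by the tool step_hand, called after ">>>" by a JSON object that holds its "api" and its "payload", one argument or row to a line. Schema: {"type":"object","properties":{"ticks":{"type":"array","items":{"type":"object","properties":{"wx":{"type":"number"},"wy":{"type":"number"},"wz":{"type":"number"},"x":{"type":"number"},"y":{"type":"number"},"z":{"type":"number"},"jaw":{"type":"number"}},"additionalProperties":false,"required":["jaw"]},"minItems":1,"maxItems":5},"clamp_n":{"type":"number"},"only":{"type":"string"},"quiet":{"type":"boolean"},"lines":{"type":"string"}},"required":["ticks"],"additionalProperties":false}. ticks is a list of rows, 1 to 5 of them, each an object with the fields wx, wy, wz (a rotation vector in rad), x, y, z (the shift in mm), jaw (the opening from 0.0 (shut) to 1.0 (fully open)); a field left out counts as zero (the opening has to be given); each row shifts and turns the commanded pose from where the row before left it, along the tool's axes as they then stand; what a row does not reach is not made up. A row lasts 1/12 s, in which the tool goes at most 41.7 mm and 0.125 rad, less where a joint would pass 70% of its speed; a pose out of reach is approached as far as the arm can. The fingers move at their own pace and stop on an object; clamp_n is the grip in N (left out, the last holds). Time passes only in rows, so rows that do not move let the fingers close. The tool returns the time, the measured TCP pose, the force, the opening and the grip force at its end. only (a regular expression) keeps the lines of the reply that match it, lines (a string "A,B") keeps lines A to B, and quiet returns only ok. Input that does not fit is refused with a message, and nothing moves.
- r.sense(): the state, without advancing time (a new reading comes with each control period).
- eyes.grab_frame(name): name is "side" or "top" or "wrist"; returns the picture (384x512x3 uint8, red, green, blue); there is no depth.
- eyes.camera_params(name): a dict with "fx", "fy", "cx", "cy" (pixels), "rvec" (rotation vector, rad) and "tvec" (3), from world to camera coordinates, as OpenCV has them. Camera axes: x right, y down, z forward; pixel columns grow to the right and rows downward; lengths in mm; the calibration is good to about 2 mm. The wrist camera is an equidistant fisheye: a pixel r from the principal point sees the ray r / f radians off the axis. A picture is of the moment at which its call begins: read the wrist's pose just before it. camera_params takes no time and is no camera call; for the wrist camera it gives the pose at the moment of the call.
- r.sign_off(): hands the job in; it is judged then, once.
The state is a dict: "clock": time; "qpos": joint angles; "qvel": joint speeds; "joint_efforts": joint torques, N m; "eef_pos": TCP position; "tcp_rot": TCP orientation; "contact_force": force on the tool from outside, world axes, zero at the start; "wrist_torque": the same for the moment, N m; "opening": opening from 0.0 (shut) to 1.0 (fully open); "grasp_force": force on a finger pad.
Only numpy, scipy, OpenCV 4.12 (cv2) and the standard library are available. Lean on these libraries where they do the work, as an engineer would, in place of code of your own. Each camera call takes 0.05 s, during which the arm holds its last target. There are 200 camera calls.

## Working session

There is one attempt and no reset: what is moved stays moved. The work goes in short steps, Python scripts to look and compute and a tool call to move; the robot and the scene stay as the last step left them, time stands still between calls to the robot, and variables do not carry over. Pictures are saved under pics/ and viewed, at most 10 in all, crops included, and the job is handed in when it is done.

```bash
ls; mkdir -p pics; python3 - <<'E'
from rig import r, eyes
import cv2
for n in("top","side","wrist"):
    p=eyes.camera_params(n); print(n,p)
    f=eyes.grab_frame(n); cv2.imwrite(f"pics/{n}0.png",f[:,:,::-1])
print(r.sense())
E
```

```text
pics
rig.py
top {'fx': 470.16419896900226, 'fy': 470.16419896900226, 'cx': 252.0531798742655, 'cy': 191.10065202630855, 'rvec': array([ 2.16029206, -2.13480373,  0.18095619]), 'tvec': array([  -3.25546984,  608.25037477, 1102.66284134])}
side {'fx': 384.1843609750701, 'fy': 384.1843609750701, 'cx': 253.3197674887888, 'cy': 192.54316283080382, 'rvec': array([ 2.25774387, -0.06465264,  0.04915776]), 'tvec': array([-580.94009054,   78.91726917,  777.13222417])}
wrist {'fx': 297.3186396354542, 'fy': 297.3186396354542, 'cx': 254.07667810763317, 'cy': 192.77428756219467, 'rvec': array([-2.33589504, -1.6993002 , -0.2539137 ]), 'tvec': array([-623.67393065,  -38.36537833,  379.26602536])}
{'clock': 0.15, 'qpos': array([ 1.25561865e+00,  3.53517625e-01,  1.63393650e+00, -2.67671492e-05,
        1.15520114e+00, -2.36653570e-03]), 'qvel': array([ 0.00162281, -0.00223631, -0.00201384,  0.00058965,  0.00218442,
        0.00068906]), 'joint_efforts': array([-4.53334906e-04, -6.05632424e+01, -3.42337775e+01, -1.37570073e-04,
        6.15593730e-03,  7.74299451e-06]), 'eef_pos': array([192.22028373, 594.36318289, 252.72775448]), 'tcp_rot': array([-3.14052998e+00,  2.19623506e-05,  2.82879234e+00]), 'contact_force': array([ 0.42025978,  0.85202249, -0.23718811]), 'wrist_torque': array([ 0.05153716,  0.02397723, -0.01850945]), 'grasp_force': 0.0, 'opening': 1.0037471510183669}
```

View pics/top0.png

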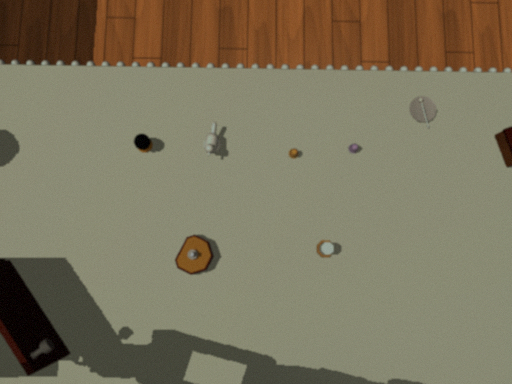

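View pics/side0.png

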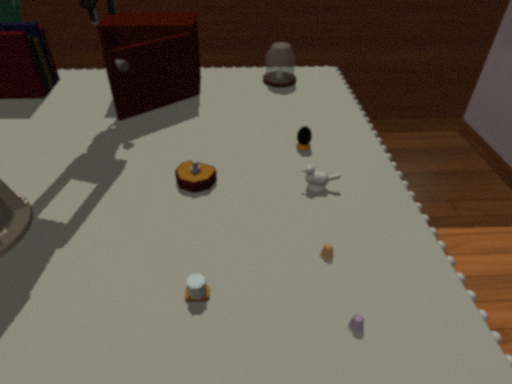

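View pics/wrist0.png

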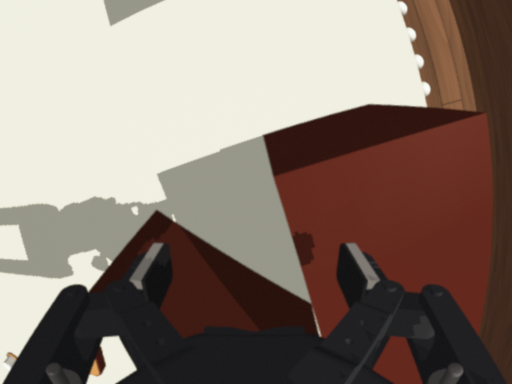

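The top view shows the dimmer at (194,255) and the knob at (327,249). The thimbles are at (294,153) and (354,148), the egg at (143,142) and the bird at (212,140). The red cabinet is lower left, near the gripper. I'll measure the positions now.

```bash
cat > h.py <<'E'
from rig import r, eyes
import cv2, numpy as np
from scipy.spatial.transform import Rotation as R
def ray(p,uv):
    u,v=uv; x=(u-p['cx'])/p['fx']; y=(v-p['cy'])/p['fy']
    if p.get('fish'):
        th=np.hypot(x,y); s=np.sinc(th/np.pi); d=np.array([x*s,y*s,np.cos(th)])
    else: d=np.array([x,y,1.])
    M=R.from_rotvec(p['rvec']).as_matrix(); return -M.T@p['tvec'], M.T@d
def plane(p,uv,z):
    o,d=ray(p,uv); return (o+d*(z-o[2])/d[2])[:2]
def proj(p,X):
    c=R.from_rotvec(p['rvec']).apply(X)+p['tvec']
    if p.get('fish'):
        h=np.hypot(c[...,0],c[...,1]); th=np.arctan2(h,c[...,2]); k=th/np.maximum(h,1e-9); q=c[...,:2]*k[...,None]
    else: q=c[...,:2]/c[...,2:]
    return q*[p['fx'],p['fy']]+[p['cx'],p['cy']]
def cam(n):
    p=dict(eyes.camera_params(n)); p['fish']=n=='wrist'; return p
E
python3 - <<'E'
from h import *
t=cam('top');s=cam('side')
for n,a,za,b,zb in [('knob',(327,249),38,(197,281),38),('dimmer',(194,254),50,(195,164),54),('brass',(294,153),20,(327,250),13),('porc',(354,148),20,(357,322),13),('egg',(143,142),50,(304,137),31),('bird',(212,140),30,(318,180),30)]:
    print(n,plane(t,a,za),plane(s,b,zb))
f=cv2.imread('pics/top0.png')
a=[cv2.resize(f[y-30:y+30,x-35:x+35],None,fx=5.7,fy=5.7,interpolation=cv2.INTER_CUBIC) for x,y in((194,254),(327,249))]
cv2.imwrite('pics/crop.png',np.hstack(a))
E
```

```text
knob [ 469.98851438 -179.35208517] [ 475.81694537 -177.96071888]
dimmer [454.18561242 140.82030012] [456.93994587 139.83608578]
brass [ 711.70807266 -101.83411782] [716.85001019 -98.47503786]
porc [ 726.95226559 -254.95581802] [ 732.4129972  -253.32562653]
egg [727.0007187 274.7055387] [734.57131646 284.34747365]
bird [739.93814078 106.1177884 ] [735.8623241   98.25852131]
```

View pics/crop.png

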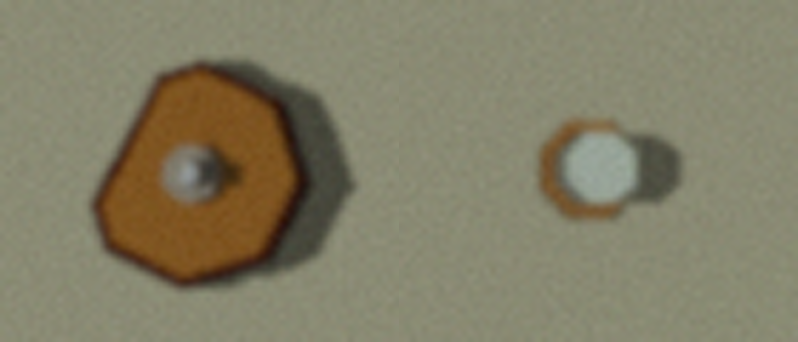

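```bash
cat >> h.py <<'E'
def tool():
    s=r.sense(); return s['eef_pos'],R.from_euler('xyz',s['tcp_rot'])
def delta(pos,yaw):
    p,q=tool(); T=R.from_euler('xyz',[np.pi,0,yaw])
    print('from',p.round(1),'rv',(q.inv()*T).as_rotvec().round(4),'d',q.inv().apply(np.array(pos)-p).round(1), 'tilt/yaw',q.as_euler('xyz').round(3))
E
python3 - <<'E'
from h import *
p,q=tool();c=cam('wrist');M=R.from_rotvec(c['rvec']);o=-M.inv().apply(c['tvec'])
print(q.inv().apply(o-p), (M*q).as_matrix().round(2), r.nose_length)
delta([455,140,300],2.0)
E
```

```text
[  74.63708633   -0.56305375 -120.31680863] [[-0.    1.    0.  ]
 [-0.96 -0.   -0.29]
 [-0.29 -0.    0.96]] 22.0
from [192.2 594.4 252.7] rv [-1.000e-03  5.000e-04  8.288e-01] d [-389.8 -351.5  -46.9] tilt/yaw [-3.141  0.     2.829]
```

>>> {"api": "step_hand", "payload": {
  "ticks": [
    {"z": -30, "jaw": 1},
    {"z": -30, "jaw": 1},
    {"x": -20, "y": -18, "z": -10, "jaw": 1},
    {"x": -25, "y": -22, "jaw": 1},
    {"x": -25, "y": -22, "jaw": 1}
  ],
  "clamp_n": 80
}}

```text
clock: 0.57
eef_pos: [240.1, 513.8, 324.0]
tcp_rot: [3.14, 0.0, 2.83]
contact_force: [-0.6, -0.3, -1.0]
opening: 1.002
grasp_force: 0.0
```

>>> {"api": "step_hand", "payload": {
  "ticks": [
    {"x": -25, "y": -22, "jaw": 1},
    {"x": -25, "y": -22, "jaw": 1},
    {"x": -25, "y": -22, "jaw": 1},
    {"x": -25, "y": -22, "jaw": 1},
    {"x": -25, "y": -22, "jaw": 1}
  ]
}}

```text
clock: 0.98
eef_pos: [325.3, 369.4, 323.2]
tcp_rot: [-3.141, -0.0, 2.829]
contact_force: [0.8, -0.1, 0.3]
opening: 1.006
grasp_force: 0.0
```

>>> {"api": "step_hand", "payload": {
  "ticks": [
    {"wz": 0.12, "jaw": 1},
    {"wz": 0.12, "jaw": 1},
    {"wz": 0.12, "jaw": 1},
    {"wz": 0.12, "jaw": 1},
    {"wz": 0.12, "jaw": 1}
  ]
}}

```text
clock: 1.4
eef_pos: [324.9, 370.7, 323.1]
tcp_rot: [-3.141, 0.0, 2.222]
contact_force: [-0.5, -0.5, 0.4]
opening: 1.0
grasp_force: 0.0
```

```bash
python3 -c "
from h import *
delta([455,110,250],2.0);delta([430,110,250],1.6)"
```

```text
from [324.9 370.7 323.1] rv [-3.000e-04  1.000e-04  2.224e-01] d [-286.2  -54.7   73.2] tilt/yaw [-3.141  0.     2.222]
from [324.9 370.7 323.1] rv [-3.000e-04  1.000e-04  6.224e-01] d [-271.   -74.6   73.2] tilt/yaw [-3.141  0.     2.222]
```

>>> {"api": "step_hand", "payload": {
  "ticks": [
    {"x": -35, "y": -8, "z": 10, "jaw": 1},
    {"x": -35, "y": -8, "z": 10, "jaw": 1},
    {"x": -35, "y": -8, "z": 10, "jaw": 1},
    {"x": -35, "y": -8, "z": 10, "jaw": 1},
    {"x": -35, "y": -8, "z": 10, "jaw": 1}
  ]
}}

```text
clock: 1.82
eef_pos: [400.5, 206.5, 272.8]
tcp_rot: [3.141, 0.0, 2.229]
contact_force: [-0.3, 1.2, -0.1]
opening: 0.998
grasp_force: 0.0
```

>>> {"api": "step_hand", "payload": {
  "ticks": [
    {"x": -35, "y": -8, "z": 10, "jaw": 1},
    {"x": -35, "y": -8, "z": 10, "jaw": 1},
    {"x": -30, "y": -8, "z": 10, "jaw": 1},
    {"jaw": 1},
    {"jaw": 1}
  ]
}}

```text
clock: 2.23
eef_pos: [442.4, 112.9, 242.6]
tcp_rot: [-3.14, -0.001, 2.225]
contact_force: [0.1, 0.4, -0.3]
opening: 1.0
grasp_force: 0.0
```

```bash
python3 -c "
from h import *
c=cam('wrist');f=eyes.grab_frame('wrist')[:,:,::-1];cv2.imwrite('pics/w1.png',f);np.save('w1.npy',c,allow_pickle=True)
print(tool()[0],proj(c,np.array([455,140,38.])))"
```

```text
[442.36223147 113.94553565 243.10029701] [278.39716354 158.98447013]
```

View pics/w1.png

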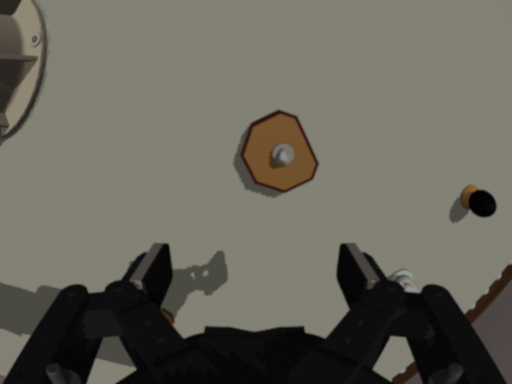

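The wrist view shows the dimmer around (280,153), with its flat edge on the right from (295,117) to (317,163) and the shaft at (283,154). I'll fit the known outline to it.

```bash
cat >> h.py <<'E'
from scipy.optimize import minimize
def octo(ap,flat):
    a=np.full(8,ap,float); a[0]=flat; v=[]
    for i in range(8):
        n=[[np.cos(k*np.pi/4),np.sin(k*np.pi/4)] for k in(i,i+1)]
        v.append(np.linalg.solve(n,[a[i],a[(i+1)%8]]))
    return np.array(v)
def poly(p,poly2,xyt,z):
    x,y,t=xyt; c,s=np.cos(t),np.sin(t)
    X=poly2@np.array([[c,s],[-s,c]])+[x,y]
    return proj(p,np.c_[X,np.full(len(X),z)])
def fit(p,mask,outl,z,x0,yaws):
    K=8
    def cost(q):
        m=np.zeros((mask.shape[0]*1,mask.shape[1]),np.uint8)
        pts=poly(p,outl,[q[0],q[1],q[2]/20],z)
        cv2.fillPoly(m,[np.round(pts*256).astype(np.int32)],255,cv2.LINE_AA,8)
        return np.abs(m/255.-mask).sum()
    best=min((minimize(cost,[x0[0],x0[1],y*20],method='Nelder-Mead',options=dict(initial_simplex=np.array([[x0[0],x0[1],y*20],[x0[0]+6,x0[1],y*20],[x0[0],x0[1]+6,y*20],[x0[0],x0[1],y*20+4]]))) for y in yaws),key=lambda o:o.fun)
    return best.x[:2],best.x[2]/20,best.fun,mask.sum()
E
cat > d.py <<'E'
from h import *
def mask(f,c,z,xy,rad):
    h=cv2.cvtColor(f,cv2.COLOR_BGR2HSV); 
    m=((h[...,1]>110)&(h[...,2]>65)&(h[...,0]<25)).astype(np.uint8)
    u=proj(c,np.array([*xy,z])); Y,X=np.mgrid[:m.shape[0],:m.shape[1]]
    m[np.hypot(X-u[0],Y-u[1])>rad]=0
    k=cv2.findContours(m,cv2.RETR_EXTERNAL,cv2.CHAIN_APPROX_NONE)[0]; o=np.zeros_like(m)
    cv2.drawContours(o,[cv2.convexHull(np.vstack([q for q in k if cv2.contourArea(q)>5]))],-1,1,-1); return o
if __name__=='__main__':
    for n,c,f in [('w',np.load('w1.npy',allow_pickle=True).item(),'pics/w1.png'),('t',cam('top'),'pics/top0.png')]:
        f=cv2.imread(f); m=mask(f,c,30,(455,140),50 if n=='w' else 28)
        print(n,fit(c,m,octo(45,33),30,(455,140),np.arange(0,6.3,.39)))
        print(octo(45,33).round(0).tolist()) if n=='w' else 0
E
python3 d.py
python3 -c "
from h import *
c=np.load('w1.npy',allow_pickle=True).item();print('shaft tip',plane(c,(283,154),54),plane(c,(283,154),44))
delta([440,-165,243],0.8)"
```

```text
w (array([456.6461563, 146.7672031]), np.float64(1.2070182536831886), np.float64(693.6784313725491), np.uint64(4009))
[[33.0, 31.0], [19.0, 45.0], [-19.0, 45.0], [-45.0, 19.0], [-45.0, -19.0], [-19.0, -45.0], [19.0, -45.0], [33.0, -31.0]]
t (array([454.55617421, 147.14794797]), np.float64(1.1176600065814128), np.float64(139.8549019607843), np.uint64(973))
shaft tip [452.66054611 148.75402459] [454.45840186 148.00898026]
from [442.4 113.9 243.1] rv [-9.0000e-04 -1.0000e-04  1.4269e+00] d [-2.196e+02 -1.720e+02  1.000e-01] tilt/yaw [-3.141e+00 -1.000e-03  2.227e+00]
```

```bash
python3 -c "
from d import *
c=np.load('w1.npy',allow_pickle=True).item();f=cv2.imread('pics/w1.png')
h=cv2.cvtColor(f,cv2.COLOR_BGR2HSV)
for u in range(236,326,4): print(u,h[160,u],end=' ')
m=mask(f,c,30,(455,140),60);P=poly(c,octo(45,33),(456.6,146.8,1.207),30)
print(P.round(1).tolist(),cv2.contourArea(P.astype(np.float32)))
k=cv2.findContours(m,0,2)[0][0];print(cv2.approxPolyDP(k,3,True)[:,0].tolist())
f=f.copy();cv2.polylines(f,[np.round(P).astype(int)],True,(0,255,0),1);cv2.drawContours(f,[k],-1,(255,0,0),1)
cv2.imwrite('pics/ov.png',cv2.resize(f[95:215,220:340],None,fx=5,fy=5,interpolation=0))
"
```

```text
236 [26 28 74] 240 [26 28 74] 244 [  7 180  51] 248 [ 16 152 111] 252 [ 16 151 113] 256 [ 16 154 111] 260 [ 16 153 112] 264 [ 16 153 112] 268 [ 15 152 111] 272 [ 16 155  64] 276 [13 35 66] 280 [19 25 82] 284 [ 23   8 124] 288 [ 20  19 122] 292 [ 15 110 114] 296 [ 16 151 113] 300 [ 16 153 113] 304 [ 16 153 112] 308 [ 16 153 112] 312 [ 15 153 110] 316 [  8 101  63] 320 [ 28  27 130] 324 [ 30  26 129] [[294.0, 116.0], [276.4, 111.5], [247.8, 128.7], [240.4, 160.5], [257.5, 187.3], [288.2, 194.3], [315.5, 178.4], [320.3, 161.9]] 4575.647377242683
[[279, 113], [252, 127], [243, 156], [257, 181], [285, 190], [309, 179], [315, 161], [296, 120]]
```

View pics/ov.png

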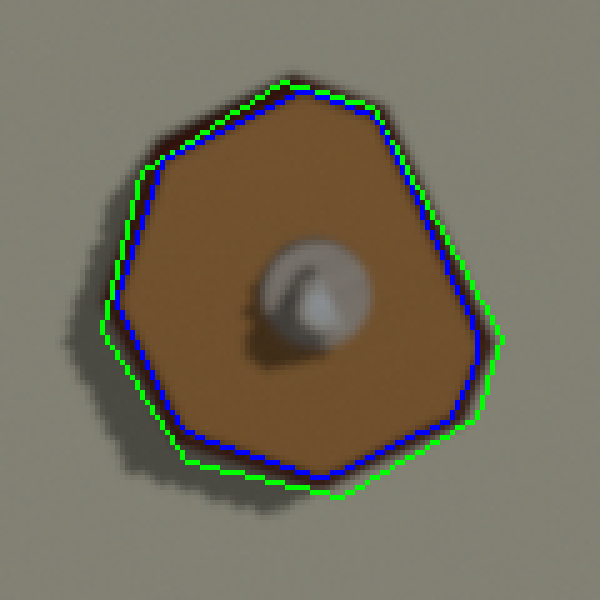

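The overlay shows the plate in blue, slightly inside the block, and the green fit was poor. I'll add an inset parameter and use distances along the contour.

```bash
cat >> h.py <<'E'
from scipy.optimize import least_squares
def cfit(p,mask,ap,flat,z,x0,yaws,fixinset=None):
    k=max(cv2.findContours(mask.astype(np.uint8),cv2.RETR_EXTERNAL,cv2.CHAIN_APPROX_NONE)[0],key=len)[:,0].astype(float)
    W=np.array([plane(p,u,z) for u in k])
    a=np.full(8,ap,float);a[0]=flat
    def res(q):
        ang=q[2]/20+np.arange(8)*np.pi/4
        D=(W-q[:2])@np.array([np.cos(ang),np.sin(ang)])-a
        return D.max(1)+(q[3] if fixinset is None else fixinset)
    o=min((least_squares(res,[*x0,y*20,0],loss='soft_l1') for y in yaws),key=lambda o:o.cost)
    return o.x[:2].round(1),round(np.degrees(o.x[2]/20)%360,1),'inset',o.x[3].round(2),'rms',np.sqrt(np.mean(res(o.x)**2)).round(2)
E
python3 -c "
from d import *
for c,f,rad in [(np.load('w1.npy',allow_pickle=True).item(),'pics/w1.png',60),(cam('top'),'pics/top0.png',28)]:
    m=mask(cv2.imread(f),c,30,(455,140),rad)
    print(cfit(c,m,45,33,30,(455,145),np.arange(0,6.3,.2)))
"
```

```text
(array([455.2, 148. ]), np.float64(63.8), 'inset', np.float64(3.37), 'rms', np.float64(0.35))
(array([454.5, 147.7]), np.float64(63.7), 'inset', np.float64(2.67), 'rms', np.float64(0.87))
```

>>> {"api": "step_hand", "payload": {
  "ticks": [
    {"x": -31, "y": -24.5, "jaw": 1},
    {"x": -31, "y": -24.5, "jaw": 1},
    {"x": -31, "y": -24.5, "jaw": 1},
    {"x": -31, "y": -24.5, "jaw": 1},
    {"x": -31, "y": -24.5, "jaw": 1}
  ]
}}

```text
clock: 2.7
eef_pos: [440.4, -83.5, 244.0]
tcp_rot: [3.141, 0.001, 2.231]
contact_force: [0.8, 0.7, 0.2]
opening: 1.001
grasp_force: 0.0
```

>>> {"api": "step_hand", "payload": {
  "ticks": [
    {"x": -31, "y": -24.5, "jaw": 1},
    {"x": -31, "y": -24.5, "jaw": 1},
    {"wz": 0.12, "jaw": 1},
    {"wz": 0.12, "jaw": 1},
    {"wz": 0.12, "jaw": 1}
  ]
}}

```text
clock: 3.12
eef_pos: [439.8, -161.9, 243.7]
tcp_rot: [3.141, 0.0, 1.863]
contact_force: [0.0, 0.8, -0.6]
opening: 1.001
grasp_force: 0.0
```

>>> {"api": "step_hand", "payload": {
  "ticks": [
    {"wz": 0.12, "jaw": 1},
    {"wz": 0.12, "jaw": 1},
    {"wz": 0.12, "jaw": 1},
    {"wz": 0.12, "jaw": 1},
    {"wz": 0.12, "jaw": 1}
  ]
}}

```text
clock: 3.53
eef_pos: [440.1, -160.9, 243.8]
tcp_rot: [3.141, -0.0, 1.265]
contact_force: [0.3, -0.6, 0.3]
opening: 0.999
grasp_force: 0.0
```

>>> {"api": "step_hand", "payload": {
  "ticks": [
    {"wz": 0.12, "jaw": 1},
    {"wz": 0.12, "jaw": 1},
    {"wz": 0.12, "jaw": 1},
    {"wz": 0.12, "jaw": 1},
    {"jaw": 1}
  ]
}}

```text
clock: 3.95
eef_pos: [440.1, -161.0, 243.8]
tcp_rot: [3.141, -0.001, 0.785]
contact_force: [-0.3, -0.6, -0.7]
opening: 1.002
grasp_force: 0.0
```

```bash
python3 -c "
from h import *
print(tool()[0],tool()[1].as_euler('xyz'))
c=cam('wrist');f=eyes.grab_frame('wrist')[:,:,::-1];cv2.imwrite('pics/w2.png',f);np.save('w2.npy',c,allow_pickle=True)
u,v=proj(c,np.array([472,-179,8.])).astype(int);print(u,v)
cv2.imwrite('pics/w2c.png',cv2.resize(f[max(v-40,0):v+40,u-50:u+50],None,fx=6,fy=6,interpolation=0))"
```

```text
[ 440.05479207 -160.99700434  243.75221902] [ 3.14108149e+00 -5.95859799e-04  7.85093566e-01]
282 157
```

View pics/w2c.png

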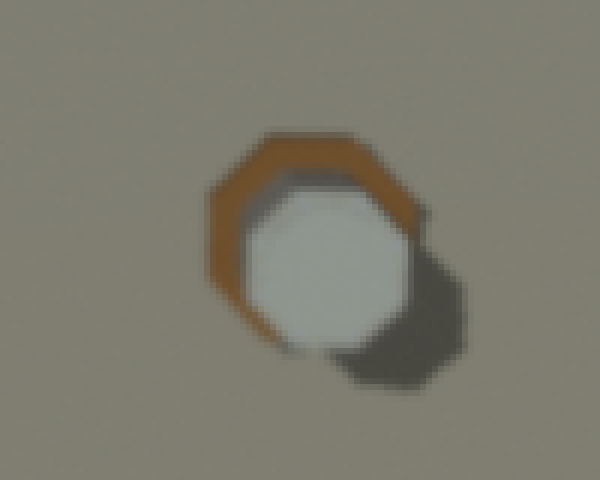

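The crop shows the glass octagon around (327,268) and the brass skirt at the upper left. The missing skirt side, which is the flat, faces lower right, and the octagon's edges lie nearly along the image axes. I'll fit the glass top and the skirt.

```bash
python3 -c "
from d import *
c=np.load('w2.npy',allow_pickle=True).item();f=cv2.imread('pics/w2.png')
u,v=proj(c,np.array([472,-179,8.])).astype(int)
h=cv2.cvtColor(f,cv2.COLOR_BGR2HSV)
g0=[int(u-50+327/6),int(v-40+270/6)];print(g0,h[g0[1],g0[0]],f[g0[1],g0[0]],f[v-38,u],plane(c,g0,38))
# glass: bluish (B>=R) & bright
m=((f[...,0].astype(int)-f[...,2]>0)&(f[...,2]>100)).astype(np.uint8)
n,l,s,ce=cv2.connectedComponentsWithStats(m);k=l[g0[1],g0[0]];print(s[k],ce[k])
print(cfit(c,(l==k),15,15,38,plane(c,g0,38),np.arange(-.4,.4,.1)))
# skirt
b=((h[...,1]>80)&(h[...,0]<25)).astype(np.uint8);Y,X=np.mgrid[:384,:512];b[np.hypot(X-g0[0],Y-g0[1])>30]=0
ed=cv2.findContours(b,0,1)[0];hull=cv2.convexHull(np.vstack(ed))[:,0];print(hull.tolist())
print([plane(c,q,8).round(1).tolist() for q in cv2.approxPolyDP(hull[:,None],1.5,True)[:,0]])
# dimmer collar w1, side view fit
c=cam('side');f=cv2.imread('pics/side0.png');m=mask(f,c,30,(455,148),26);print('side',cfit(c,m,45,33,30,(455,148),np.arange(.8,1.4,.1)))
"

```

```text
[286, 162] [ 64  14 150] [143 150 142] [114 126 128] [ 473.29857116 -179.30293624]
[277 150  22  24 161] [287.0310559 159.1552795]
(array([ 474.7, -177.9]), np.float64(355.0), 'inset', np.float64(6.27), 'rms', np.float64(2.79))
[[290, 140], [292, 141], [294, 143], [301, 151], [301, 154], [300, 155], [277, 173], [276, 173], [270, 167], [267, 163], [267, 149], [276, 140]]
[[493.7, -169.6], [494.1, -188.8], [491.6, -191.5], [453.1, -187.1], [454.1, -170.3], [466.2, -158.0], [481.6, -157.8]]
side (array([454.4, 148.7]), np.float64(65.3), 'inset', np.float64(2.63), 'rms', np.float64(1.05))
```

```bash
python3 -c "
from d import *
c=np.load('w2.npy',allow_pickle=True).item();f=cv2.imread('pics/w2.png').astype(int)
m=cv2.medianBlur(((f[...,0]-f[...,2]>-7)&(f[...,2]>125)).astype(np.uint8),3)
n,l,s,ce=cv2.connectedComponentsWithStats(m,connectivity=4);k=l[162,286];print(s[k],ce[k])
print(cfit(c,(l==k),15,15,38,(473.3,-179.3),np.arange(-.4,.4,.1)))
b=[plane(c,q,z).round(1) for q,z in [((267-.5,156),8),((283,139.5),8)]];print(b)
T=R.from_euler('z',.785).as_matrix()
for q in b: print((T.T[:2,:2]@q).round(1))
print((T.T[:2,:2]@[473,-179]).round(1))
delta([473.3,-179.3,120],.785)
"

```

```text
[274 149  26  26 529] [286.27221172 161.22117202]
(array([ 474.1, -179. ]), np.float64(358.1), 'inset', np.float64(1.11), 'rms', np.float64(0.42))
[array([ 459.7, -163.7]), array([ 488.1, -163.2])]
[ 209.5 -440.7]
[ 229.9 -460.4]
[ 208.1 -461. ]
from [ 440.  -161.2  243.7] rv [ 0.0005 -0.0005  0.0075] d [ 10.4  36.4 123.7] tilt/yaw [ 3.141 -0.     0.792]
```

>>> {"api": "step_hand", "payload": {
  "ticks": [
    {"wz": 0.04, "jaw": 1},
    {"x": 6, "y": 18, "z": 30, "jaw": 1},
    {"x": 6.5, "y": 18, "z": 30, "jaw": 1},
    {"z": 30, "jaw": 1},
    {"z": 20, "jaw": 1}
  ]
}}

```text
clock: 4.42
eef_pos: [473.4, -179.5, 131.2]
tcp_rot: [-3.141, 0.0, 0.755]
contact_force: [-1.0, 0.6, -0.9]
opening: 0.998
grasp_force: 0.0
```

>>> {"api": "step_hand", "payload": {
  "ticks": [
    {"z": 20, "jaw": 1},
    {"z": 20, "jaw": 1},
    {"jaw": 1}
  ]
}}

```text
clock: 4.67
eef_pos: [471.4, -178.7, 90.3]
tcp_rot: [-3.137, 0.002, 0.754]
contact_force: [-1.7, -0.2, 0.1]
opening: 1.0
grasp_force: 0.0
```

```bash
python3 -c "
from h import *
delta([474.1,-179,33],.752)"
```

```text
from [ 471.4 -178.7   90.3] rv [-0.0047  0.0022  0.0019] d [ 1.9  2.4 57.3] tilt/yaw [-3.137e+00  2.000e-03  7.540e-01]
```

>>> {"api": "step_hand", "payload": {
  "ticks": [
    {"x": 1, "y": 1, "z": 20, "jaw": 1},
    {"z": 20, "jaw": 1},
    {"z": 17, "jaw": 1},
    {"jaw": 1},
    {"jaw": 1}
  ]
}}

```text
clock: 5.08
eef_pos: [474.7, -179.8, 36.8]
tcp_rot: [-3.141, 0.0, 0.751]
contact_force: [0.2, 0.5, 0.7]
opening: 1.0
grasp_force: 0.0
```

```bash
python3 -c "
from h import *
delta([474.1,-179,33],.752)"
```

```text
from [ 474.7 -179.8   36.8] rv [-0.0007  0.0003 -0.0007] d [ 0.1 -1.   3.8] tilt/yaw [-3.141  0.     0.751]
```

>>> {"api": "step_hand", "payload": {
  "ticks": [
    {"y": -1, "z": 3.8, "jaw": 1},
    {"jaw": 1},
    {"jaw": 0.5},
    {"jaw": 0.4},
    {"jaw": 0.35}
  ],
  "clamp_n": 60
}}

```text
clock: 5.5
eef_pos: [474.2, -179.6, 33.1]
tcp_rot: [3.141, -0.0, 0.749]
contact_force: [0.4, -0.3, -0.2]
opening: 0.605
grasp_force: 0.0
```

>>> {"api": "step_hand", "payload": {
  "ticks": [
    {"jaw": 0},
    {"jaw": 0},
    {"jaw": 0},
    {"jaw": 0},
    {"jaw": 0}
  ]
}}

```text
clock: 5.92
eef_pos: [474.0, -179.6, 32.9]
tcp_rot: [3.141, -0.0, 0.749]
contact_force: [-0.8, 0.9, 6.8]
opening: 0.335
grasp_force: 59.5
```

>>> {"api": "step_hand", "payload": {
  "ticks": [
    {"jaw": 0},
    {"jaw": 0},
    {"jaw": 0},
    {"jaw": 0},
    {"jaw": 0}
  ]
}}

```text
clock: 6.33
eef_pos: [474.0, -179.6, 32.9]
tcp_rot: [3.141, -0.0, 0.749]
contact_force: [-1.2, 1.0, 5.6]
opening: 0.335
grasp_force: 59.5
```

>>> {"api": "step_hand", "payload": {
  "ticks": [
    {"z": -15, "jaw": 0},
    {"z": -25, "jaw": 0},
    {"z": -30, "jaw": 0},
    {"z": -30, "jaw": 0},
    {"z": -20, "jaw": 0}
  ]
}}

```text
clock: 6.75
eef_pos: [474.4, -179.7, 154.9]
tcp_rot: [3.14, -0.001, 0.749]
contact_force: [0.4, -0.2, -0.4]
opening: 0.341
grasp_force: 59.3
```

>>> {"api": "step_hand", "payload": {
  "ticks": [
    {"jaw": 0},
    {"x": 15, "y": -14, "jaw": 0},
    {"x": 26, "y": -24.4, "jaw": 0},
    {"x": 26, "y": -24.4, "jaw": 0},
    {"x": 26, "y": -24.4, "jaw": 0}
  ]
}}

```text
clock: 7.17
eef_pos: [482.0, -51.2, 151.8]
tcp_rot: [-3.141, 0.001, 0.747]
contact_force: [-0.1, 0.3, -0.9]
opening: 0.336
grasp_force: 59.4
```

>>> {"api": "step_hand", "payload": {
  "ticks": [
    {"x": 26, "y": -24.4, "jaw": 0},
    {"x": 26, "y": -24.4, "jaw": 0},
    {"x": 26, "y": -24.4, "jaw": 0},
    {"x": 26, "y": -24.4, "jaw": 0},
    {"x": 26, "y": -24.4, "jaw": 0}
  ]
}}

```text
clock: 7.58
eef_pos: [494.1, 127.2, 151.6]
tcp_rot: [-3.141, 0.001, 0.749]
contact_force: [1.1, -0.6, -1.1]
opening: 0.337
grasp_force: 59.4
```

>>> {"api": "step_hand", "payload": {
  "ticks": [
    {"x": 26, "y": -24.4, "jaw": 0},
    {"wz": -0.12, "jaw": 0},
    {"wz": -0.12, "jaw": 0},
    {"wz": -0.12, "jaw": 0},
    {"wz": -0.12, "jaw": 0}
  ]
}}

```text
clock: 8.0
eef_pos: [496.6, 161.4, 151.4]
tcp_rot: [-3.14, 0.001, 1.236]
contact_force: [-0.7, 0.2, -0.7]
opening: 0.34
grasp_force: 59.4
```

>>> {"api": "step_hand", "payload": {
  "ticks": [
    {"wz": -0.12, "jaw": 0},
    {"wz": -0.12, "jaw": 0},
    {"wz": -0.12, "jaw": 0},
    {"wz": -0.12, "jaw": 0},
    {"wz": -0.12, "jaw": 0}
  ]
}}

```text
clock: 8.42
eef_pos: [496.7, 161.0, 151.5]
tcp_rot: [-3.14, 0.0, 1.835]
contact_force: [0.2, 0.3, -0.6]
opening: 0.336
grasp_force: 59.4
```

>>> {"api": "step_hand", "payload": {
  "ticks": [
    {"wz": -0.12, "jaw": 0},
    {"wz": -0.12, "jaw": 0},
    {"wz": -0.12, "jaw": 0},
    {"wz": -0.12, "jaw": 0},
    {"wz": -0.12, "jaw": 0}
  ]
}}

```text
clock: 8.83
eef_pos: [496.7, 161.0, 151.5]
tcp_rot: [-3.14, -0.001, 2.435]
contact_force: [0.1, -0.4, -0.8]
opening: 0.34
grasp_force: 59.4
```

>>> {"api": "step_hand", "payload": {
  "ticks": [
    {"wz": -0.12, "jaw": 0},
    {"wz": -0.12, "jaw": 0},
    {"wz": -0.12, "jaw": 0},
    {"wz": -0.12, "jaw": 0},
    {"wz": -0.12, "jaw": 0}
  ]
}}

```text
clock: 9.25
eef_pos: [496.7, 160.9, 151.5]
tcp_rot: [-3.141, -0.001, 3.035]
contact_force: [-0.4, 0.3, -0.6]
opening: 0.34
grasp_force: 59.4
```

```bash
python3 -c "
from h import *
delta([497.6,162.5,150],3.470)"
```

```text
from [496.7 160.9 151.5] rv [-3.000e-04 -1.400e-03 -4.353e-01] d [-0.7  1.7  1.5] tilt/yaw [-3.141e+00 -1.000e-03  3.035e+00]
```

>>> {"api": "step_hand", "payload": {
  "ticks": [
    {"wz": -0.12, "jaw": 0},
    {"wz": -0.12, "jaw": 0},
    {"wz": -0.12, "jaw": 0},
    {"wz": -0.075, "jaw": 0},
    {"jaw": 0}
  ]
}}

```text
clock: 9.67
eef_pos: [496.7, 161.0, 151.6]
tcp_rot: [3.142, -0.001, -2.816]
contact_force: [0.5, 0.2, -1.0]
opening: 0.344
grasp_force: 59.4
```

```bash
python3 -c "
from d import *
print(tool()[0],tool()[1].as_euler('xyz'))
c=cam('wrist');f=eyes.grab_frame('wrist')[:,:,::-1];f=np.ascontiguousarray(f);cv2.imwrite('pics/w3.png',f);np.save('w3.npy',c,allow_pickle=True)
print(proj(c,np.array([455,148,30.])))
m=mask(f,c,30,(455,148),75);print(cfit(c,m,45,33,30,(455,148),np.arange(.8,1.4,.1)))
t=cam('top');g=np.ascontiguousarray(eyes.grab_frame('top')[:,:,::-1]);cv2.imwrite('pics/top3.png',g)
"
```

```text
[496.69600723 160.96546824 151.55105918] [ 3.14156302e+00 -1.39634710e-03 -2.81604058e+00]
[256.23242773 142.60157393]
(array([461.9, 153.5]), np.float64(99.1), 'inset', np.float64(-2.67), 'rms', np.float64(4.24))
```

View pics/w3.png

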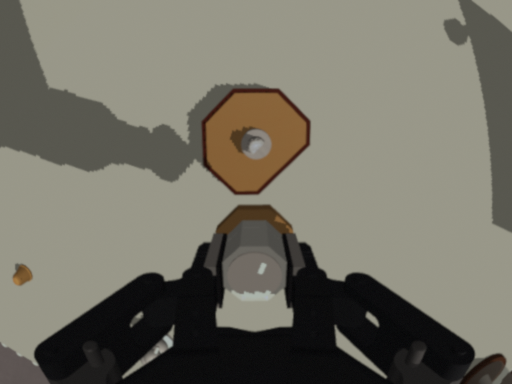

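The wrist view shows the dimmer around (256,142) with its flat at the lower right. The held knob is centred at (254,250) and its brass skirt's far edge is at row 206. Refitting the dimmer and checking how the knob sits in the hand.

```bash
python3 -c "
from d import *
c=np.load('w3.npy',allow_pickle=True).item();f=cv2.imread('pics/w3.png')
print(cfit(c,mask(f,c,30,(455,148),59),45,33,30,(455,148),np.arange(.8,1.4,.1)))
p,q=tool(); yaw=q.as_euler('xyz')[2]
h=cv2.cvtColor(f,cv2.COLOR_BGR2HSV);b=((h[...,1]>110)&(h[...,0]<25)&(h[...,2]>45)).astype(np.uint8);b[:198]=0;b[240:]=0;b[:,:200]=0;b[:,310:]=0
for col in(242,248,254,260,266): print(col,np.nonzero(b[:,col])[0][:1],end=' ')
rows=[(v,*np.nonzero(b[v])[0][[0,-1]]) for v in(214,218,222,226)];print(rows)
for v in(205,206,207):
    X=plane(c,(254.5,v),p[2]-32.9); print(v,q.inv().apply([*X,118.6]-p).round(2))
k,o=cv2.findContours(cv2.inRange(h,(0,0,95),(180,70,255)),1,1)[:2] if 0 else (0,0)
# collar circle: low saturation pixels inside plate
Y,X=np.mgrid[:384,:512];s=((h[...,1]<90)&(np.hypot(X-256,Y-142)<22)).astype(np.uint8)
kk=max(cv2.findContours(s,0,1)[0],key=cv2.contourArea);(cx,cy),rr=cv2.minEnclosingCircle(kk);print('collar',cx,cy,rr,plane(c,(cx,cy),38),'exp r',np.abs(proj(c,np.array([467,148,38.]))-proj(c,np.array([443,148,38.]))).max()/2)
delta([455,148,100],np.radians(198.8))
"
```

```text
(array([455.6, 148.3]), np.float64(63.3), 'inset', np.float64(2.81), 'rms', np.float64(0.52))
242 [206] 248 [206] 254 [206] 260 [206] 266 [206] [(214, np.int64(230), np.int64(278)), (218, np.int64(226), np.int64(282)), (222, np.int64(222), np.int64(287)), (226, np.int64(218), np.int64(290))]
205 [21.17 -0.61 33.25]
206 [20.59 -0.6  33.25]
207 [20.01 -0.6  33.25]
collar 255.65306091308594 143.5102081298828 15.572609901428223 [454.8759119  147.41589388] exp r 14.180732574467712
from [496.9 161.  151.8] rv [ 0.     -0.001  -0.0088] d [43.8  0.8 51.9] tilt/yaw [ 3.142e+00 -1.000e-03 -2.822e+00]
```

>>> {"api": "step_hand", "payload": {
  "ticks": [
    {"x": 15, "y": 0.5, "jaw": 0},
    {"x": 15, "y": 0.5, "jaw": 0},
    {"x": 13.6, "y": 0.5, "jaw": 0},
    {"z": 25, "jaw": 0},
    {"z": 25, "jaw": 0}
  ]
}}

```text
clock: 10.18
eef_pos: [455.8, 148.9, 102.9]
tcp_rot: [-3.142, 0.003, -2.822]
contact_force: [-0.2, 0.2, -1.1]
opening: 0.34
grasp_force: 59.4
```

>>> {"api": "step_hand", "payload": {
  "ticks": [
    {"z": 6, "jaw": 0},
    {"jaw": 0},
    {"jaw": 0}
  ]
}}

```text
clock: 10.43
eef_pos: [455.5, 148.8, 96.6]
tcp_rot: [3.142, -0.001, -2.821]
contact_force: [0.6, 0.5, 0.1]
opening: 0.342
grasp_force: 59.4
```

```bash
python3 -c "
from h import *
delta([455.1,148.4,90],np.radians(198.7))"
```

```text
from [455.5 148.8  96.6] rv [ 0.     -0.0008 -0.0053] d [ 0.5 -0.3  6.6] tilt/yaw [ 3.142e+00 -1.000e-03 -2.821e+00]
```

>>> {"api": "step_hand", "payload": {
  "ticks": [
    {"x": 0.4, "y": -0.3, "z": 3, "jaw": 0},
    {"z": 3, "jaw": 0},
    {"z": 2, "jaw": 0},
    {"z": 2, "jaw": 0},
    {"jaw": 0}
  ]
}}

```text
clock: 10.85
eef_pos: [455.1, 148.4, 86.4]
tcp_rot: [-3.142, -0.0, -2.819]
contact_force: [0.2, 0.0, -1.0]
opening: 0.343
grasp_force: 59.4
```

>>> {"api": "step_hand", "payload": {
  "ticks": [
    {"z": 1, "jaw": 0},
    {"z": 1, "jaw": 0},
    {"z": 1, "jaw": 0},
    {"jaw": 0}
  ]
}}

```text
clock: 11.18
eef_pos: [455.1, 148.4, 83.3]
tcp_rot: [3.142, -0.0, -2.819]
contact_force: [-0.1, -0.1, -0.7]
opening: 0.337
grasp_force: 59.4
```

No force 4 mm past the tip height, so the knob is on the shaft. Continuing down.

>>> {"api": "step_hand", "payload": {
  "ticks": [
    {"z": 2, "jaw": 0},
    {"z": 2, "jaw": 0},
    {"z": 2, "jaw": 0},
    {"z": 2, "jaw": 0},
    {"jaw": 0}
  ],
  "clamp_n": 80
}}

```text
clock: 11.6
eef_pos: [454.8, 148.3, 75.0]
tcp_rot: [-3.142, -0.001, -2.819]
contact_force: [0.1, -0.1, -0.1]
opening: 0.335
grasp_force: 81.6
```

>>> {"api": "step_hand", "payload": {
  "ticks": [
    {"z": 1, "jaw": 0},
    {"z": 1, "jaw": 0},
    {"z": 1, "jaw": 0},
    {"z": 1, "jaw": 0},
    {"jaw": 0}
  ]
}}

```text
clock: 12.02
eef_pos: [455.0, 148.3, 71.3]
tcp_rot: [-3.142, -0.0, -2.819]
contact_force: [0.2, -0.9, -0.0]
opening: 0.334
grasp_force: 81.6
```

Almost at the collar, which should be at TCP ≈ 71. Pressing gently now.

>>> {"api": "step_hand", "payload": {
  "ticks": [
    {"z": 1, "jaw": 0},
    {"jaw": 0},
    {"z": 1, "jaw": 0},
    {"jaw": 0},
    {"jaw": 0}
  ]
}}

```text
clock: 12.43
eef_pos: [455.1, 148.4, 69.6]
tcp_rot: [-3.142, 0.0, -2.819]
contact_force: [0.1, -0.0, 3.5]
opening: 0.333
grasp_force: 82.1
```

>>> {"api": "step_hand", "payload": {
  "ticks": [
    {"z": 1, "jaw": 0},
    {"z": 1, "jaw": 0},
    {"jaw": 0},
    {"jaw": 0},
    {"jaw": 0}
  ]
}}

```text
clock: 12.85
eef_pos: [455.2, 148.4, 67.5]
tcp_rot: [-3.142, 0.0, -2.819]
contact_force: [-0.6, -0.7, 5.2]
opening: 0.328
grasp_force: 82.4
```

>>> {"api": "step_hand", "payload": {
  "ticks": [
    {"z": 1, "jaw": 0},
    {"jaw": 0},
    {"z": 1, "jaw": 0},
    {"jaw": 0},
    {"jaw": 0}
  ]
}}

```text
clock: 13.27
eef_pos: [455.2, 148.4, 65.9]
tcp_rot: [-3.142, 0.0, -2.819]
contact_force: [-3.2, -0.6, 12.0]
opening: 0.335
grasp_force: 83.6
```

>>> {"api": "step_hand", "payload": {
  "ticks": [
    {"z": 0.5, "jaw": 0},
    {"jaw": 0},
    {"jaw": 0},
    {"jaw": 0},
    {"jaw": 0}
  ]
}}

```text
clock: 13.68
eef_pos: [455.3, 148.4, 65.9]
tcp_rot: [3.142, 0.0, -2.819]
contact_force: [-4.5, 0.0, 19.8]
opening: 0.332
grasp_force: 84.6
```

The force rose sharply at TCP z = 65.9, which matches the expected stop at 66. The knob is home and the shaft is fully down. I'll check that it's steady and hand in.

>>> {"api": "step_hand", "payload": {
  "ticks": [
    {"jaw": 0},
    {"jaw": 0},
    {"jaw": 0},
    {"jaw": 0},
    {"jaw": 0}
  ]
}}

```text
clock: 14.1
eef_pos: [455.2, 148.4, 65.9]
tcp_rot: [-3.142, 0.0, -2.819]
contact_force: [-4.7, -2.1, 19.1]
opening: 0.335
grasp_force: 84.6
```

```bash
python3 -c "
from rig import r, eyes
print(r.sign_off())"
```

```text
the job is handed in; nothing more can be done
None
```

I fitted the knob on the dimmer shaft flat to flat, pressed it to the stop (about 19 N, still gripped), and handed in at 14.1 s; sign-off gave no verdict, and I kept the arm well clear of the collector's pieces.

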